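# Make up a shoe-care kit and a wash kit from the dressing-counter stock

## Robot

A 6-joint arm with a two-finger parallel gripper is mounted at the origin on the work surface. World frame = base frame: x ahead of the robot, y to its left, z up, the work surface at z = 0. Lengths are in m, angles in rad, forces in N, time in s.
With the tool pointing down it reaches from about 0.35 to 0.925 m from the base axis. Payload 6.4 kg.
Tool frame: the origin (TCP) lies on the mounting face of the last link; the fingertips stand 199 mm ahead of it and the grasp point (between the pads) lies 180 mm ahead of it; z points along the fingers, y is the direction in which the jaws open and shut (so a half turn about z gives the same grasp; the last joint's range is limited). The gripper opens to 94 mm and grips with 3 to 60 N. Pads are 16 mm wide; open, the fingers measure 119 mm over their backs; the gripper's body (75 mm by 177 mm) begins 78 mm behind the grasp point.
Start: joints at [-1.466, 0.245, 1.558, -0, 1.339, -0.174], TCP at [0.179, -0.625, 0.405] pointing down, gripper open.
Joint ranges: [-3.13, 3.13], [-1.02, 2.26], [0.13, 2.54], [-0.95, 4.09], [0.21, 2.88], [-2.74, 2.74]. Speed limits (rad/s): [2.57, 2.57, 3.14, 3.14, 3.14, 3.14].

## Interface

Orientations are given as a unit quaternion [w, x, y, z].
In Python, from station import robot, optics gives the robot as it stands.
- The arm moves only by the tool drive_tool, never from a script. Its argument "commands" is a list of rows, each a list of 5 numbers: the shift along the world's x, y, z in mm, then the turn about the world's z in degrees, then the finger opening in mm, from 0 to 94. In form: [[x, y, z, yaw, gripper], ...]. A call has 1 to 8 rows; each row is the pose to reach, as a shift and turn from the pose measured when the call began; what a row does not reach only later rows make up. A row lasts 1/8 s, in which the tool goes at most 62.5 mm and 10.7 degrees, less where a joint would pass 70% of its speed; a pose out of reach is approached as far as the arm can. A call with a gripper value outside its range is refused whole. The fingers move at their own pace and stop on an object; "force" is the grip in N (left out, the last holds). Time passes only in rows, so rows that repeat a pose let the fingers close. It gives the time, the measured TCP pose, the force and the opening at its end, in the units of the state.
- robot.observe(): the state, without advancing time (a new reading comes with each control period).
- optics.grab_frame(name): name is "scene" or "top"; returns a dict with "color" (400x640x3 uint8, red, green, blue), "intrinsics" (3x3 intrinsics, pixels), "R" (3x3) and "t" (3): a world point X has camera coordinates R X + t. Camera axes: x right, y down, z forward; pixel columns grow to the right and rows downward; lengths in m; the calibration is good to about 2 mm. A picture is of the moment at which its call begins. There is no depth.
- robot.job_done(): hands the job in, once; it reports no verdict.
The state is a dict: "time_s": time; "joint_positions": joint angles; "qvel": joint speeds; "joint_efforts": joint torques, N m; "eef_pos": TCP position; "eef_rot": TCP orientation; "force": force on the tool from outside, world axes, zero at the start; "ft_torque": the same for the moment, N m; "gripper_width": finger opening in m.
Only numpy, scipy, OpenCV 4.12 (cv2) and the standard library are available. Lean on these libraries where they do the work, as an engineer would, in place of code of your own. Each camera call takes 0.05 s, during which the arm holds its last target.

## Task

Make up the two guest kits from the stock on the counter. In the wooden shoe-care tray, lay the big shoe brush in the long compartment, bristles down as it lies now, and stand the polish tin and the cream jar in the two square ones, one in each, either way round; in the grey wash tray, lay the soap carton flat in the larger compartment and stand the small white flip-top bottle upright in the smaller one. Leave the small nail brush and the roll-on deodorant where they are.

Things in the scene. Friction and masses are not known exactly. Their poses are not given: they have to be found in the camera images.
- shoe_brush: Origin: centre of the underside, z up. Big shoe-polishing brush, wooden back with dark bristles, 150 long (its x axis) x 48 wide (y) x 46 high, about 140 g, lying bristles down. The wooden back is the upper 22 mm, with rounded edges; the bristle block below is stiff, 24 mm high and 4 mm narrower each side. Grip it across the 48 mm.
- polish_tin: Origin: centre of the underside, z up. Flat round shoe-polish tin, steel, 60 mm in diameter, 28 high, about 90 g, lying lid up (the lid is the upper 13 mm; the base is 58 mm).
- cream_jar: Origin: centre of the underside, z up. Low round amber glass jar of shoe cream with black screw lid, 56 mm in diameter, 45 high (the lid, 54 mm in diameter, is the upper 12 mm), about 130 g, upright.
- wash_bottle: Origin: centre of the underside, z up. Small white upright flip-top bottle with a paper label, 112 high, about 100 g. The body is 46 mm in diameter up to 78 mm; above that a shoulder narrows to a grey cap 30 mm in diameter, from 92 to 112 mm.
- soap_carton: Origin: centre of the underside, z up. White paper carton of soap with a pale green band, lying flat, 80 long (x) x 52 wide (y) x 30 high, about 100 g, stiff. Grip it across the 52 mm.
- shoe_tray: Wooden tray with a cork floor, fixed, 186 (x) x 174 (y). Origin: centre of the underside. Floor 4 thick; walls and dividers 6 thick, tops 14 above the counter. Long compartment 174 x 72 inside, centre x 0, y +45. Two square ones 84 x 84 inside, centres x -45 and +45, y -39 (mm). Fingers do not fit between contents and walls: hold things in their upper part so that the fingertips stay above the walls.
- wash_tray: Grey plastic tray with a white floor, fixed, 196 (x) x 88 (y); floor, walls and dividers as thick and as high as the shoe tray's, likewise without finger room. Origin: centre of the underside. Larger compartment 104 (x) x 76 (y) inside, centre x -40, y 0; smaller one 74 x 76 inside, centre x +55, y 0 (mm).
- nail_brush: Origin: centre of the underside, z up. Bystander: small nail brush, wooden back, cream bristles, 76 x 36 x 28. Stays where it is.
- roll_on: Origin: centre of the underside, z up. Bystander: roll-on deodorant, grey with a white domed cap, 42 mm in diameter, 88 high, upright. Stays where it is.
There are look-alikes about, which are no part of the job. Leave any pink or purple look-alike of the cream_jar alone.

How it is judged:
At the end, for the whole second after the job is handed in: Brush, tin, jar, carton and bottle each lie or stand flat in the compartment named for them (centre within 16 mm of its centre along each tray axis, 18 mm for jar and bottle; underside less than 8 mm above the counter; tilt below 0.12 rad), let go and at rest (x of shoe_brush in the frame of shoe_tray between -0.016 and 0.016 m and y of shoe_brush in the frame of shoe_tray between 0.029 and 0.061 m and x of soap_carton in the frame of wash_tray between -0.056 and -0.024 m and y of soap_carton in the frame of wash_tray between -0.016 and 0.016 m and x of wash_bottle in the frame of wash_tray between 0.037 and 0.073 m and y of wash_bottle in the frame of wash_tray between -0.018 and 0.018 m and (((x of polish_tin in the frame of shoe_tray between 0.029 and 0.061 m and y of polish_tin in the frame of shoe_tray between -0.055 and -0.023 m) and (x of cream_jar in the frame of shoe_tray between -0.063 and -0.027 m and y of cream_jar in the frame of shoe_tray between -0.057 and -0.021 m)) or ((x of polish_tin in the frame of shoe_tray between -0.061 and -0.029 m and y of polish_tin in the frame of shoe_tray between -0.055 and -0.023 m) and (x of cream_jar in the frame of shoe_tray between 0.027 and 0.063 m and y of cream_jar in the frame of shoe_tray between -0.057 and -0.021 m))) and z of shoe_brush in the frame of shoe_tray between 0 and 0.008 m and angle between each of shoe_brush, polish_tin, cream_jar, soap_carton, wash_bottle's own z axis and vertical below 0.12 rad and linear speed of each of shoe_brush, polish_tin, cream_jar, soap_carton, wash_bottle below 0.02 m/s and z of polish_tin in the frame of shoe_tray between 0 and 0.008 m and z of cream_jar in the frame of shoe_tray between 0 and 0.008 m and z of soap_carton in the frame of wash_tray between 0 and 0.008 m and z of wash_bottle in the frame of wash_tray between 0 and 0.008 m); the robot touches nothing.
It fails at once if the nail brush or the roll-on is moved more than 25 mm or knocked over (distance of any of nail_brush, roll_on from where it was at the start of the episode above 0.025 m or angle between any of nail_brush, roll_on's own z axis and vertical above 0.5 rad).
It also fails if it takes over 120 s, if anything falls off the work surface, if the arm or the gripper's body presses on something with over 40 N, if the wrist force passes 120 N, or if a joint passes its speed limit or range.

## Working session

There is one attempt and no reset: what is moved stays moved. The work goes in short steps, Python scripts to look and compute and a tool call to move; the robot and the scene stay as the last step left them, time stands still between calls to the robot, and variables do not carry over. Pictures are saved under pics/ and viewed, and the job is handed in when it is done.

Besides the shell and the picture viewer there is one more tool, called after "Request:" as name(argument=value, ...) on one line, values as JSON. drive_tool: Moves the arm, as the interface text tells. Its arguments: {"type":"object","properties":{"commands":{"type":"array","items":{"type":"array","items":{"type":"number"}}},"force":{"type":"number"}},"required":["commands"]}

```bash
ls; mkdir -p pics; python3 - <<'E'
from station import robot, optics
import cv2
for n in("scene","top"):
    f=optics.grab_frame(n); cv2.imwrite(f"pics/{n}0.png",f["color"][:,:,::-1]); print(n,f["intrinsics"],f["R"],f["t"])
s=robot.observe(); print(s)
E
```

```text
pics
scene [[451.40300703   0.         323.3750407 ]
 [  0.         451.40300703 203.62067216]
 [  0.           0.           1.        ]] [[ 0.67549935  0.73728032  0.01087957]
 [ 0.47943367 -0.42795345 -0.76615873]
 [-0.56021781  0.52275575 -0.64255928]] [-0.38813784 -0.23185663  1.27349238]
top [[369.26755066   0.         324.07865277]
 [  0.         369.26755066 195.83366446]
 [  0.           0.           1.        ]] [[-0.01958756 -0.99943422  0.02734177]
 [-0.99431575  0.01661014 -0.10516789]
 [ 0.10465424 -0.02924633 -0.99407854]] [-7.67852095e-04  5.39583652e-01  8.06633319e-01]
{'time_s': 0.1, 'joint_positions': array([-1.46611477e+00,  2.45742853e-01,  1.55885292e+00,  1.71890837e-05,
        1.33869828e+00, -1.74086462e-01]), 'qvel': array([ 7.01687120e-04, -1.34159771e-03, -2.51703530e-03,  3.34386480e-05,
       -2.61559233e-03,  7.19505143e-04]), 'joint_efforts': array([-1.29441993e-03, -4.16920853e+01, -3.15524304e+01,  6.86473539e-02,
        3.10241338e-02, -5.50629818e-05]), 'eef_pos': array([ 0.17885656, -0.6247089 ,  0.40367722]), 'eef_rot': array([-8.49894158e-04,  9.90301683e-01,  1.38931111e-01,  3.78726959e-05]), 'force': array([0.0276426 , 0.14382652, 1.04620851]), 'ft_torque': array([-0.08273436, -0.00225718,  0.01458429]), 'gripper_width': 0.09441575914683431}
```

View pics/scene0.png

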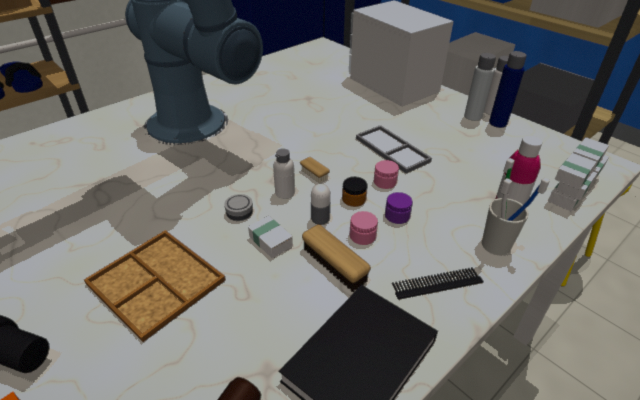

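View pics/top0.png

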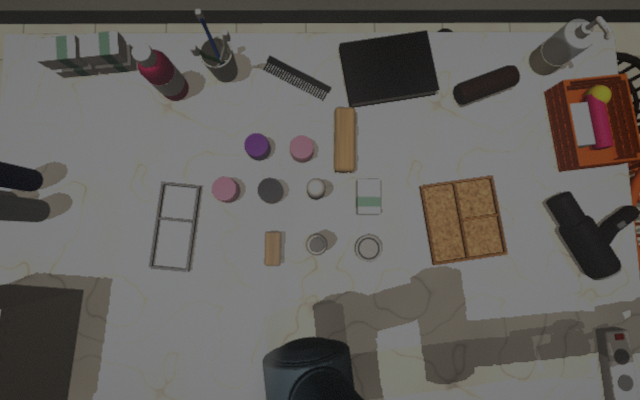

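```bash
cat > h.py <<'E'
import numpy as np, cv2
from station import robot, optics
def ray(f,uv,z):
    K,R,t=f["intrinsics"],f["R"],f["t"]
    d=R.T@np.linalg.inv(K)@np.array([uv[0],uv[1],1.]); c=-R.T@t
    return c+d*(z-c[2])/d[2]
def proj(f,X):
    p=f["intrinsics"]@(f["R"]@np.array(X)+f["t"]); return p[:2]/p[2]
def tri(f1,p1,f2,p2):
    c=[];d=[]
    for f,p in((f1,p1),(f2,p2)):
        c.append(-f["R"].T@f["t"]); v=f["R"].T@np.linalg.inv(f["intrinsics"])@np.array([*p,1.]); d.append(v/np.linalg.norm(v))
    A=np.stack([d[0],-d[1]],1); s=np.linalg.lstsq(A,c[1]-c[0],rcond=None)[0]
    return (c[0]+s[0]*d[0]+c[1]+s[1]*d[1])/2
def crop(f,x0,y0,x1,y1,k,name,gain=1.6):
    im=f["color"][y0:y1,x0:x1,::-1]; im=cv2.resize(im,None,fx=k,fy=k,interpolation=cv2.INTER_CUBIC)
    im=cv2.convertScaleAbs(im,alpha=gain); cv2.imwrite("pics/"+name,im)
E
python3 - <<'E'
from h import *
f=optics.grab_frame("top"); crop(f,210,100,390,270,4,"t1.png",2)
crop(f,410,170,515,270,5,"t2.png",2); crop(f,140,175,210,275,5,"t3.png",2)
g=optics.grab_frame("scene"); crop(g,215,140,420,290,3,"s1.png",1.5)
E
```

```text
(no output)
```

View pics/t1.png

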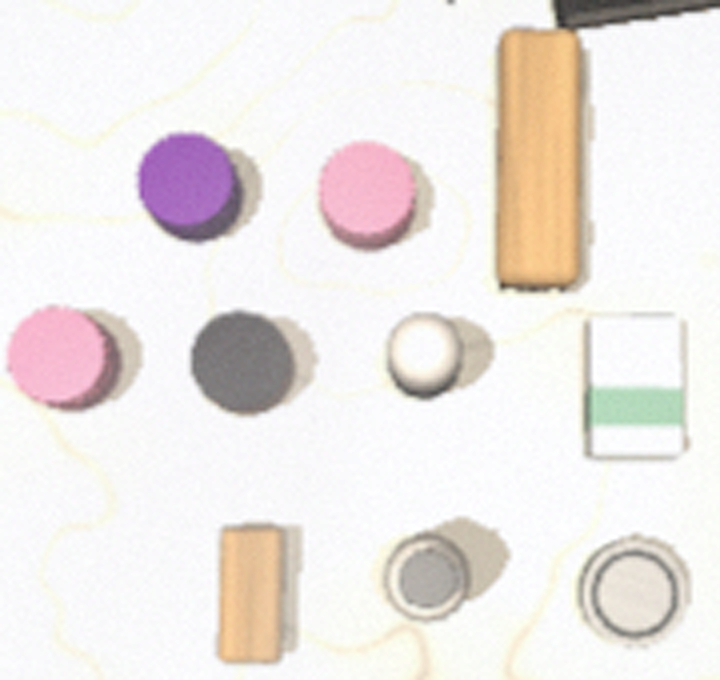

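View pics/t2.png

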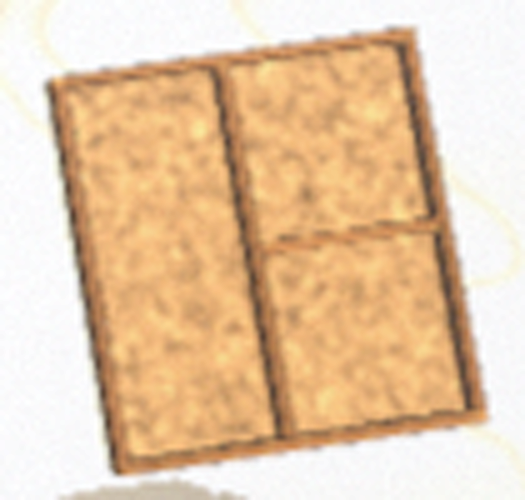

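View pics/t3.png

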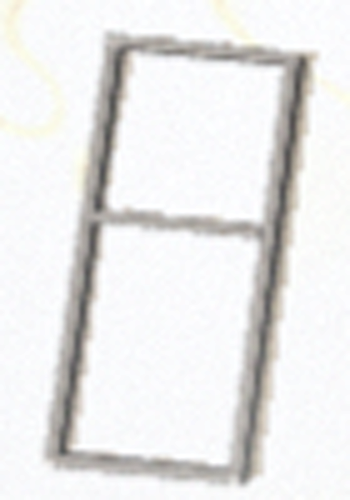

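View pics/s1.png

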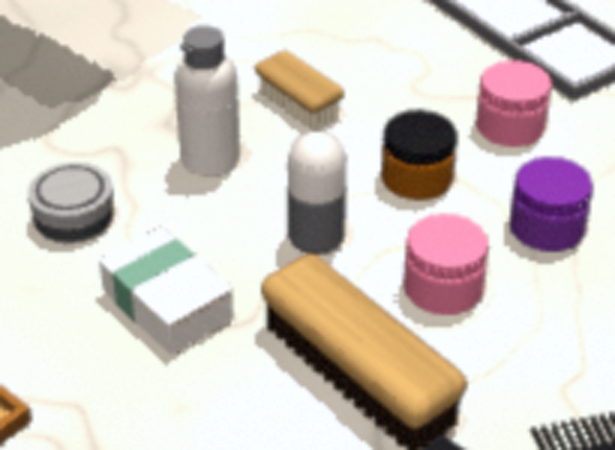

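```bash
cat > m.py <<'E'
from h import *
f=optics.grab_frame("top"); g=optics.grab_frame("scene")
T=lambda c:((c[0]+.5)/4-.5+210,(c[1]+.5)/4-.5+100)
S=lambda c:((c[0]+.5)/3-.5+215,(c[1]+.5)/3-.5+140)
np.set_printoptions(precision=4,suppress=True)
print("cam",-f["R"].T@f["t"])
for n,c,z in [("brush",(539,156),.040),("brushTop",(539,32),.036),("brushBot",(538,283),.036),("cartC",(636,386),.03),("cTL",(588,314),.03),("cTR",(684,314),.03),("cBL",(588,457),.03),("cBR",(684,457),.03),("jar",(243,361),.045),("bottle cap",(431,577),.112),("tin",(635,593),.028),("roll",(424,352),.085),("nail",(251,593),.025)]:
    X=ray(f,T(c),z); print(n,X,"in scene crop",(proj(g,X)-[215,140])*3+1)
print("triang tin",tri(f,T((635,593)),g,S((71,190))),"jar",tri(f,T((243,361)),g,S((420,134))),"cap",tri(f,T((431,577)),g,S((203,38))))
def tr(cs,x0,y0,sc):
    P=np.array([ray(f,((c[0]+.5)/sc-.5+x0,(c[1]+.5)/sc-.5+y0),.014)[:2] for c in cs])
    print(P,"ctr",P.mean(0),"sides",[np.linalg.norm(P[i]-P[i-1]) for i in range(4)]); e=(P[0]+P[1]-P[2]-P[3]); print("yaw x axis",np.degrees(np.arctan2(e[1],e[0])))
    e=(P[0]+P[3]-P[2]-P[1]);print("yaw y",np.degrees(np.arctan2(e[1],e[0]))-90)
# order TL,TR,BR,BL
tr([(48,80),(413,29),(487,417),(117,473)],410,170,5)
tr([(107,36),(307,57),(250,481),(49,459)],140,175,5)
E
python3 m.py
```

```text
cam [0.4521 0.0139 0.8586]
brush [ 0.6681 -0.0589  0.04  ] in scene crop [358.5659 325.2486]
brushTop [ 0.7421 -0.0611  0.036 ] in scene crop [441.7131 398.5346]
brushBot [ 0.5958 -0.0568  0.036 ] in scene crop [284.6422 269.0006]
cartC [ 0.537  -0.1114  0.03  ] in scene crop [163.9064 267.9253]
cTL [ 0.5786 -0.0854  0.03  ] in scene crop [234.4977 282.2081]
cTR [ 0.5777 -0.1402  0.03  ] in scene crop [166.7249 321.6083]
cBL [ 0.4973 -0.083   0.03  ] in scene crop [161.8242 219.5837]
cBR [ 0.4963 -0.1373  0.03  ] in scene crop [ 95.8731 254.5061]
jar [0.553  0.1085 0.045 ] in scene crop [416.0582 126.8034]
bottle cap [0.4341 0.0072 0.112 ] in scene crop [201.7323  33.2872]
tin [ 0.4208 -0.1074  0.028 ] in scene crop [ 69.321 184.011]
roll [0.5513 0.0086 0.085 ] in scene crop [313.5455 137.9977]
nail [0.4251 0.1069 0.025 ] in scene crop [298.5826  74.8058]
triang tin [ 0.421  -0.1076  0.0227] jar [0.5545 0.11   0.0382] cap [0.4342 0.0075 0.1079]
[[ 0.5612 -0.2326]
 [ 0.5826 -0.4061]
 [ 0.4021 -0.4282]
 [ 0.3805 -0.2558]] ctr [ 0.4816 -0.3307] sides [np.float64(0.1821974685162075), np.float64(0.17481958734470332), np.float64(0.18181633349877524), np.float64(0.17382424327008897)]
yaw x axis 7.1491612019488215
yaw y 7.077277410119734
[[0.5794 0.3607]
 [0.5683 0.27  ]
 [0.3779 0.2924]
 [0.3895 0.3812]] ctr [0.4788 0.3261] sides [np.float64(0.19102027548906045), np.float64(0.09131181360288498), np.float64(0.1917233618004601), np.float64(0.08959853143400129)]
yaw x axis -6.425636224017011
yaw y -7.219750547310923
```

```bash
python3 - <<'E'
import numpy as np
def t(c,yaw,p):
    a=np.radians(yaw); return np.round((np.array(c)+np.array([[np.cos(a),-np.sin(a)],[np.sin(a),np.cos(a)]])@p)*1000,1)
s=(.4816,-.3307);w=(.4788,.3261)
print("long",t(s,7.1,[0,.045]),"sq-",t(s,7.1,[-.045,-.039]),"sq+",t(s,7.1,[.045,-.039]))
print("big",t(w,-6.8,[-.04,0]),"small",t(w,-6.8,[.055,0]))
E
```

```text
long [ 476. -286.] sq- [ 441.8 -375. ] sq+ [ 531.1 -363.8]
big [439.1 330.8] small [533.4 319.6]
```

Candidates (top view):
- **Brush:** big (344,140) vs nail brush (273,248).
- **Jar:** black lid with amber body (270,189) vs pink (302,148) and (225,188), purple (257,146).
- **Bottle:** white with grey cap (317,242) vs roll-on (316,187), magenta bottle (165,75).
- **Carton:** (368,196) vs the stacked cartons (60–110,50).
- **Tin:** (368,247), no rival.

The close crops settle the choice: the brush has dark bristles, the jar is amber, and the bottle has a grey cap. The shoe tray's long compartment is on its +y side, and the wash tray's larger compartment is the one nearer the robot. I start with the brush.

Request:
drive_tool(commands=[[490, 566, -10, -17.7, 76], [490, 566, -10, -17.7, 76], [490, 566, -10, -17.7, 76], [490, 566, -10, -17.7, 76], [490, 566, -10, -17.7, 76], [490, 566, -10, -17.7, 76], [490, 566, -10, -17.7, 76], [490, 566, -10, -17.7, 76]], force=25)

```text
time_s: 1.3
eef_pos: [0.5071, -0.2451, 0.398]
eef_rot: [-0.0, 1.0, -0.015, 0.0]
force: [0.2, -0.9, 0.5]
gripper_width: 0.0761
```

Request:
drive_tool(commands=[[162, 186, -60, 0, 76], [162, 186, -60, 0, 76], [162, 186, -60, 0, 76], [162, 186, -60, 0, 76], [162, 186, -60, 0, 76], [162, 186, -110, 0, 76], [162, 186, -140, 0, 76], [162, 186, -140, 0, 76]])

```text
time_s: 2.3
eef_pos: [0.6678, -0.0597, 0.2553]
eef_rot: [-0.001, 1.0, -0.016, -0.003]
force: [-0.0, -0.3, 1.5]
gripper_width: 0.0757
```

```bash
python3 - <<'E'
from h import *
f=optics.grab_frame("scene"); crop(f,215,120,450,310,3,"s2.png",1.5); print(robot.observe()["eef_pos"])
E
```

```text
[ 0.66871024 -0.05980807  0.25772278]
```

View pics/s2.png

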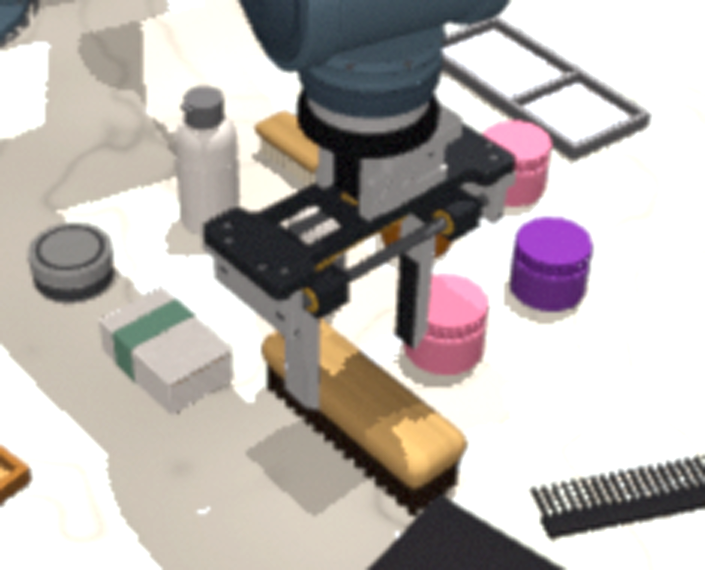

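The fingers straddle the middle of the brush, with the left finger at crop (305,390) and the right at (410,330), clear of the pink jar. Next I go down and grip.

Request:
drive_tool(commands=[[0, 0, -25, 0, 76], [0, 0, -37, 0, 76], [0, 0, -37, 0, 76], [0, 0, -37, 0, 40], [0, 0, -37, 0, 40], [0, 0, -37, 0, 40], [0, 0, 0, 0, 40], [0, 0, 40, 0, 40]])

```text
time_s: 3.35
eef_pos: [0.6683, -0.0597, 0.2975]
eef_rot: [-0.0, 1.0, -0.016, -0.002]
force: [-0.4, -0.2, -0.4]
gripper_width: 0.0478
```

Request:
drive_tool(commands=[[-50, -50, 20, 0, 40], [-100, -110, 20, 0, 40], [-192, -226, 20, 8.9, 40], [-192, -226, 20, 8.9, 40], [-192, -226, 20, 8.9, 40], [-192, -226, 0, 8.9, 40], [-192, -226, -30, 8.9, 40], [-192, -226, -40, 8.9, 40]])

```text
time_s: 4.35
eef_pos: [0.4756, -0.2852, 0.2557]
eef_rot: [-0.002, 0.998, 0.062, -0.003]
force: [-0.5, 0.4, -0.6]
gripper_width: 0.0479
```

```bash
python3 - <<'E'
from h import *
f=optics.grab_frame("scene"); crop(f,60,120,300,350,2.5 and 3,"s3.png",1.5); print(robot.observe()["eef_pos"],robot.observe()["force"])
E
```

```text
[ 0.4755908  -0.28506812  0.25527069] [-0.28320627 -0.30699185 -2.04270353]
```

View pics/s3.png

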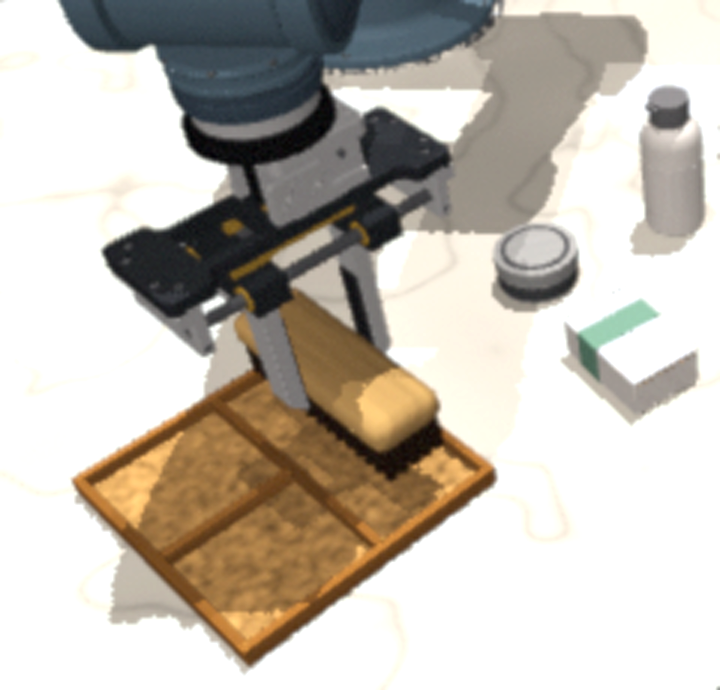

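The brush hangs parallel over the long compartment, 30 mm up. I lower and release.

Request:
drive_tool(commands=[[0, -1, -15, 0, 40], [0, -1, -30, 0, 40], [0, -1, -30, 0, 40], [0, -1, -30, 0, 62], [0, -1, -30, 0, 62], [0, -1, 20, 0, 62], [0, -1, 80, 0, 70], [0, -1, 80, 0, 74]])

```text
time_s: 5.4
eef_pos: [0.4769, -0.2872, 0.3414]
eef_rot: [0.002, 0.998, 0.062, 0.001]
force: [0.1, 1.3, -0.2]
gripper_width: 0.073
```

Request:
drive_tool(commands=[[0, 10, 10, 0, 74], [60, 176, 0, -8.8, 74], [60, 176, 0, -8.8, 74], [60, 176, 0, -8.8, 74], [60, 176, -50, -8.8, 74], [60, 176, -80, -8.8, 74], [60, 176, -90, -8.8, 74], [60, 176, -90, -8.8, 74]])

```text
time_s: 6.4
eef_pos: [0.5367, -0.111, 0.2509]
eef_rot: [0.002, 1.0, -0.015, 0.0]
force: [0.2, 1.2, -0.1]
gripper_width: 0.0741
```

```bash
python3 - <<'E'
from h import *
f=optics.grab_frame("scene"); crop(f,70,120,310,350,3,"s4.png",1.5); print(robot.observe()["eef_pos"],robot.observe()["force"])
E
```

```text
[ 0.53715699 -0.11128855  0.25200101] [-0.53921286  0.46334683 -0.49480711]
```

View pics/s4.png

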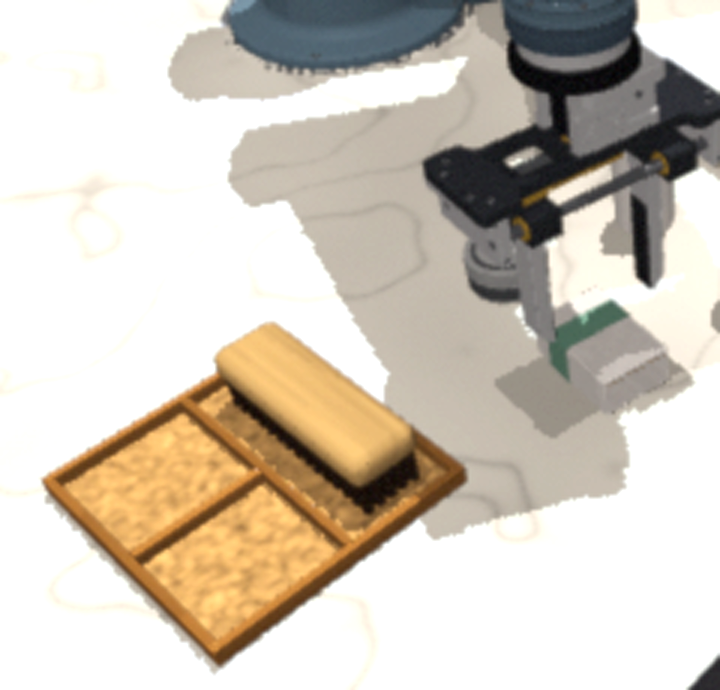

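The brush lies in the long compartment. The jaws straddle the carton at crop (610,355). I lower 37 mm, grip at 20 N and lift.

Request:
drive_tool(commands=[[0, 0, -20, 0, 74], [0, 0, -36, 0, 74], [0, 0, -36, 0, 74], [0, 0, -36, 0, 42], [0, 0, -36, 0, 42], [0, 0, -36, 0, 42], [0, 0, 0, 0, 42], [0, 0, 60, 0, 42]], force=20)

```text
time_s: 7.45
eef_pos: [0.5362, -0.1109, 0.3109]
eef_rot: [0.002, 1.0, -0.015, -0.001]
force: [1.0, 0.2, -0.9]
gripper_width: 0.0518
```

Request:
drive_tool(commands=[[0, 0, 60, 0, 42], [-20, 60, 75, 0, 42], [-97, 442, 75, -5.1, 42], [-97, 442, 75, -5.1, 42], [-97, 442, 75, -5.1, 42], [-97, 442, 75, -5.1, 42], [-97, 442, 75, -5.1, 42], [-97, 442, 75, -5.1, 42]])

```text
time_s: 8.45
eef_pos: [0.4416, 0.3162, 0.3861]
eef_rot: [0.001, 0.998, -0.059, -0.001]
force: [0.8, -1.1, -1.0]
gripper_width: 0.0519
```

Request:
drive_tool(commands=[[-2, 15, -50, 0, 42], [-2, 15, -100, 0, 42], [-2, 15, -130, 0, 42], [-2, 15, -136, 0, 42], [-2, 15, -136, 0, 42]])

```text
time_s: 9.07
eef_pos: [0.44, 0.3313, 0.2508]
eef_rot: [0.001, 0.998, -0.059, -0.001]
force: [-1.1, -0.8, -1.3]
gripper_width: 0.0519
```

```bash
python3 - <<'E'
from h import *
f=optics.grab_frame("scene"); crop(f,270,70,470,250,3.5 and 3,"s5.png",1.5); print(robot.observe()["eef_pos"],robot.observe()["force"])
f=optics.grab_frame("top"); crop(f,120,120,320,280,3,"t5.png",1.5)
E
```

```text
[0.44028042 0.3314809  0.25164587] [ 0.97005758  0.57237865 -0.8900528 ]
```

View pics/s5.png

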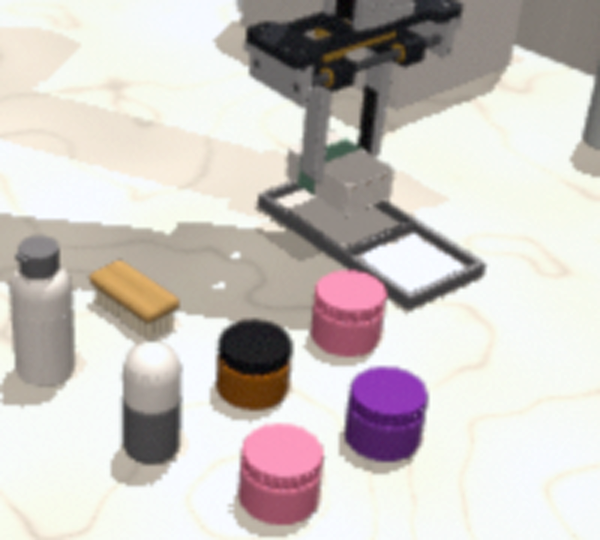

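View pics/t5.png

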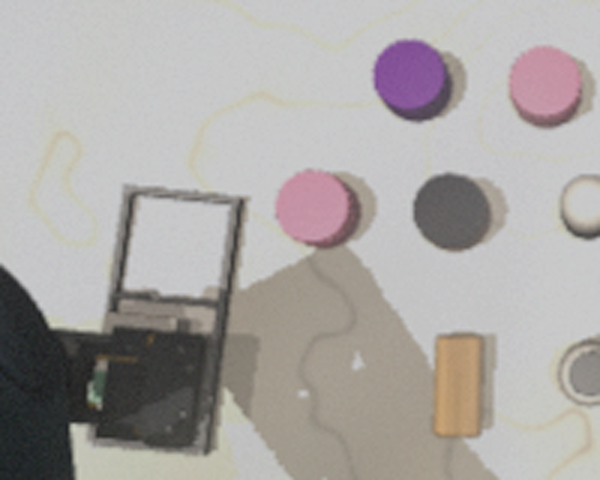

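The carton hangs over the larger compartment, clear of the divider at top crop (165,297). I lower and release.

Request:
drive_tool(commands=[[-1, 0, -15, 0, 42], [-1, 0, -31, 0, 42], [-1, 0, -31, 0, 42], [-1, 0, -31, 0, 66], [-1, 0, -31, 0, 66], [-1, 0, 20, 0, 66], [-1, 0, 80, 0, 74], [-1, 0, 80, 0, 74]], force=20)

```text
time_s: 10.18
eef_pos: [0.4409, 0.3323, 0.338]
eef_rot: [-0.002, 0.998, -0.059, 0.005]
force: [0.2, -0.1, -0.3]
gripper_width: 0.0737
```

Request:
drive_tool(commands=[[50, -60, 10, 0, 74], [112, -223, 0, 6.8, 74], [112, -223, 0, 6.8, 74], [112, -223, 0, 6.8, 74], [112, -223, 0, 6.8, 74], [112, -223, -50, 6.8, 74], [112, -223, -80, 6.8, 74], [112, -223, -80, 6.8, 74]])

```text
time_s: 11.18
eef_pos: [0.551, 0.1102, 0.2547]
eef_rot: [-0.003, 1.0, 0.001, 0.002]
force: [0.3, 0.7, -0.3]
gripper_width: 0.074
```

```bash
python3 - <<'E'
from h import *
f=optics.grab_frame("scene"); crop(f,270,90,470,270,3,"s6.png",1.5); print(robot.observe()["eef_pos"],robot.observe()["force"])
E
```

```text
[0.55211364 0.1101901  0.25690824] [ 0.06361946 -0.01713101 -0.2197608 ]
```

View pics/s6.png

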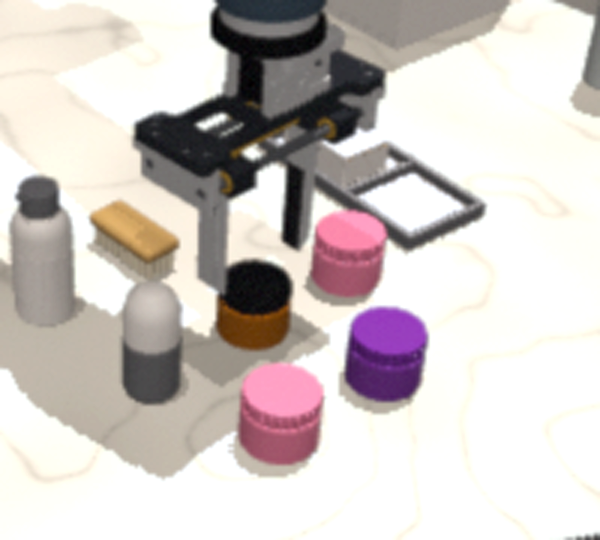

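The jaws are over the amber jar at crop (253,300), with free space at the pink one. Down and grip.

Request:
drive_tool(commands=[[1, -1, -20, 0, 74], [1, -1, -41, 0, 74], [1, -1, -41, 0, 74], [1, -1, -41, 0, 46], [1, -1, -41, 0, 46], [1, -1, -41, 0, 46], [1, -1, 0, 0, 46], [1, -1, 60, 0, 46]], force=25)

```text
time_s: 12.22
eef_pos: [0.5522, 0.1091, 0.3161]
eef_rot: [-0.003, 1.0, 0.001, 0.001]
force: [1.3, 0.2, -0.9]
gripper_width: 0.0555
```

Request:
drive_tool(commands=[[0, 0, 55, 0, 46], [0, -60, 70, 0, 46], [-21, -473, 70, 7, 46], [-21, -473, 70, 7, 46], [-21, -473, 70, 7, 46], [-21, -473, 70, 7, 46], [-21, -473, 70, 7, 46], [-21, -473, 70, 7, 46]])

```text
time_s: 13.22
eef_pos: [0.5325, -0.3273, 0.3861]
eef_rot: [-0.003, 0.998, 0.062, 0.001]
force: [0.9, 0.1, -1.4]
gripper_width: 0.0554
```

Request:
drive_tool(commands=[[-1, -37, -20, 0, 46], [-1, -37, -75, 0, 46], [-1, -37, -120, 0, 46], [-1, -37, -130, 0, 46], [-1, -37, -130, 0, 46]])

```text
time_s: 13.85
eef_pos: [0.5318, -0.3644, 0.2566]
eef_rot: [-0.003, 0.998, 0.062, 0.001]
force: [-0.8, -0.3, -0.2]
gripper_width: 0.0551
```

```bash
python3 - <<'E'
from h import *
f=optics.grab_frame("scene"); crop(f,60,170,260,350,3,"s7.png",1.5); print(robot.observe()["eef_pos"],robot.observe()["force"])
E
```

```text
[ 0.53216144 -0.36475433  0.25804267] [-0.10883366 -0.01075647 -0.37031798]
```

View pics/s7.png

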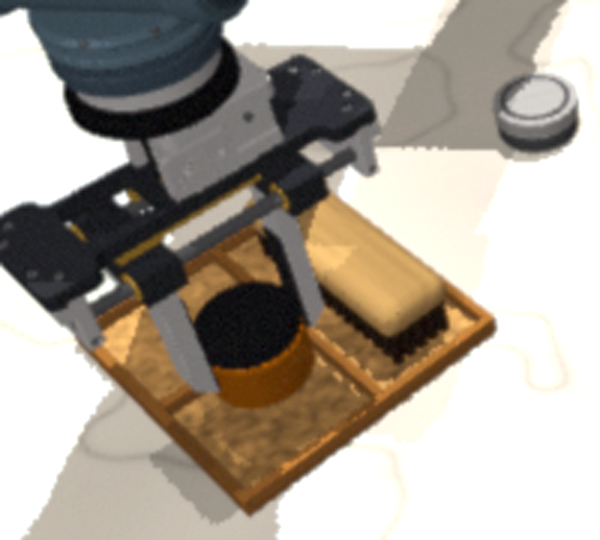

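The jar is over the far square, and the finger clears the brush. Lower and release.

Request:
drive_tool(commands=[[-1, 1, -20, 0, 46], [-1, 1, -37, 0, 46], [-1, 1, -37, 0, 46], [-1, 1, -37, 0, 68], [-1, 1, -37, 0, 68], [-1, 1, 20, 0, 68], [-1, 1, 80, 0, 70], [-1, 1, 120, 0, 74]])

```text
time_s: 14.9
eef_pos: [0.5314, -0.3639, 0.3821]
eef_rot: [0.0, 0.998, 0.062, 0.004]
force: [0.3, -0.3, 0.1]
gripper_width: 0.0737
```

Request:
drive_tool(commands=[[-97, 371, 5, -7, 72], [-97, 371, 5, -7, 72], [-97, 371, 5, -7, 72], [-97, 371, 5, -7, 72], [-97, 371, 5, -7, 72], [-97, 371, 5, -7, 72], [-97, 371, 0, -7, 72], [-97, 371, -50, -7, 72]])

```text
time_s: 15.9
eef_pos: [0.4358, 0.0072, 0.3353]
eef_rot: [0.002, 1.0, 0.001, 0.009]
force: [0.3, 0.2, -0.6]
gripper_width: 0.0719
```

```bash
python3 - <<'E'
from h import *
f=optics.grab_frame("scene"); crop(f,200,70,400,250,3,"s8.png",1.5); print(robot.observe()["eef_pos"],robot.observe()["force"])
E
```

```text
[0.4326057  0.00740857 0.32637699] [-3.26570668  0.60022436 -3.93321354]
```

View pics/s8.png

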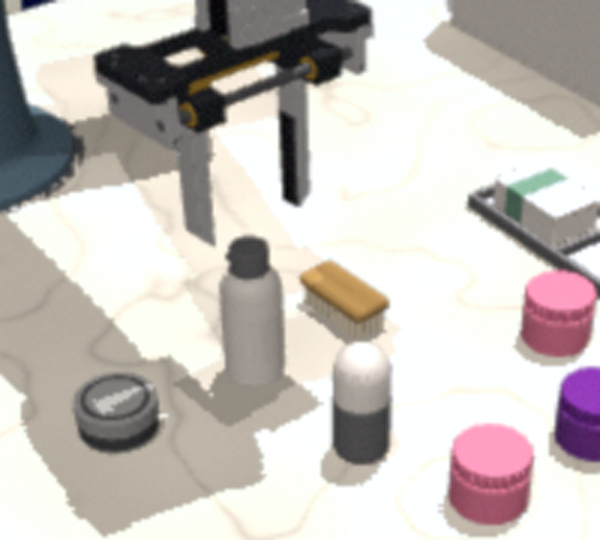

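The jaws are above the white bottle's grey cap at crop (248,258), one finger on each side. Down and grip.

Request:
drive_tool(commands=[[1, 0, -50, 0, 72], [1, 0, -85, 0, 72], [1, 0, -91, 0, 72], [1, 0, -91, 0, 36], [1, 0, -91, 0, 36], [1, 0, -91, 0, 36], [1, 0, -60, 0, 36], [1, 0, 0, 0, 36]], force=25)

```text
time_s: 16.95
eef_pos: [0.4326, 0.0076, 0.3258]
eef_rot: [-0.001, 1.0, 0.001, -0.002]
force: [0.7, -0.2, -1.4]
gripper_width: 0.0459
```

Request:
drive_tool(commands=[[0, 0, 30, 0, 36], [30, 60, 35, -6.8, 36], [101, 312, 35, -6.8, 36], [101, 312, 35, -6.8, 36], [101, 312, 35, -6.8, 36], [101, 312, 35, -6.8, 36], [101, 312, 35, -6.8, 36], [101, 312, 0, -6.8, 36]])

```text
time_s: 17.95
eef_pos: [0.5346, 0.3211, 0.3289]
eef_rot: [-0.002, 0.998, -0.058, 0.001]
force: [0.0, -0.1, -1.0]
gripper_width: 0.0456
```

Request:
drive_tool(commands=[[0, 0, 0, 0, 36], [0, 0, 0, 0, 36]])

```text
time_s: 18.2
eef_pos: [0.535, 0.3206, 0.3305]
eef_rot: [-0.003, 0.998, -0.058, 0.002]
force: [0.6, -0.4, -0.9]
gripper_width: 0.046
```

```bash
python3 - <<'E'
from h import *
f=optics.grab_frame("scene"); crop(f,270,40,470,220,3,"s9.png",1.5); print(robot.observe()["eef_pos"],robot.observe()["force"])
E
```

```text
[0.53515504 0.32064554 0.33092165] [ 0.32572238  0.06865855 -0.78792225]
```

View pics/s9.png

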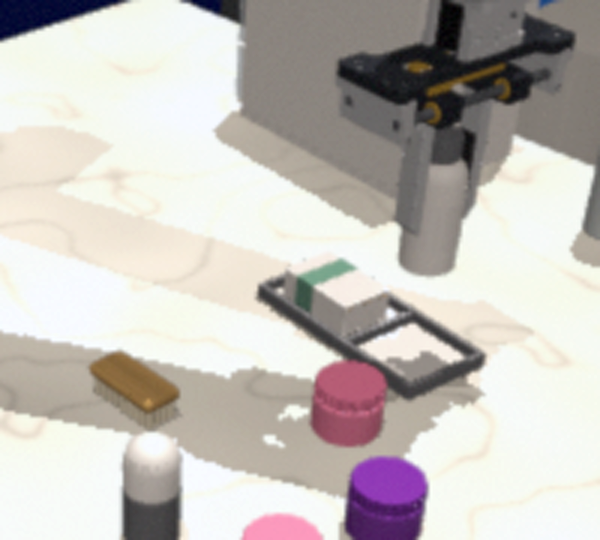

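The bottle is upright in the grip over the smaller compartment, and the carton sits in the larger one. I lower 90 mm and release.

Request:
drive_tool(commands=[[-1, -1, -45, 0, 36], [-1, -1, -75, 0, 36], [-1, -1, -90, 0, 36], [-1, -1, -90, 0, 36], [-1, -1, -90, 0, 62], [-1, -1, -90, 0, 62], [-1, -1, -30, 0, 66], [-1, -1, 30, 0, 70]])

```text
time_s: 19.25
eef_pos: [0.5339, 0.3195, 0.3623]
eef_rot: [-0.003, 0.998, -0.058, 0.002]
force: [2.1, 0.8, 0.4]
gripper_width: 0.0692
```

Request:
drive_tool(commands=[[0, 0, 25, 0, 78], [-113, -427, 25, 6.7, 78], [-113, -427, 25, 6.7, 78], [-113, -427, 25, 6.7, 78], [-113, -427, 25, 6.7, 78], [-113, -427, 25, 6.7, 78], [-113, -427, 25, 6.7, 78], [-113, -427, 25, 6.7, 78]])

```text
time_s: 20.25
eef_pos: [0.4211, -0.1051, 0.3882]
eef_rot: [-0.002, 1.0, 0.001, 0.003]
force: [0.7, -0.7, -0.0]
gripper_width: 0.0781
```

Request:
drive_tool(commands=[[0, 0, 0, 0, 78], [0, 0, 0, 0, 78]])

```text
time_s: 20.5
eef_pos: [0.4211, -0.1049, 0.3887]
eef_rot: [-0.002, 1.0, 0.0, 0.004]
force: [1.0, -0.3, 0.8]
gripper_width: 0.0779
```

Request:
drive_tool(commands=[[0, -2.5, -60, 0, 78], [0, -2.5, -110, 0, 78], [0, -2.5, -135, 0, 78], [0, -2.5, -135, 0, 78]])

```text
time_s: 21.0
eef_pos: [0.4208, -0.1053, 0.252]
eef_rot: [-0.003, 1.0, 0.002, 0.001]
force: [0.4, -0.3, -0.1]
gripper_width: 0.0778
```

```bash
python3 - <<'E'
from h import *
f=optics.grab_frame("scene"); crop(f,140,110,340,290,3,"s10.png",1.5); print(robot.observe()["eef_pos"],robot.observe()["force"])
E
```

```text
[ 0.42145604 -0.10598174  0.25362556] [ 0.11795796 -1.29179321  0.05986977]
```

View pics/s10.png

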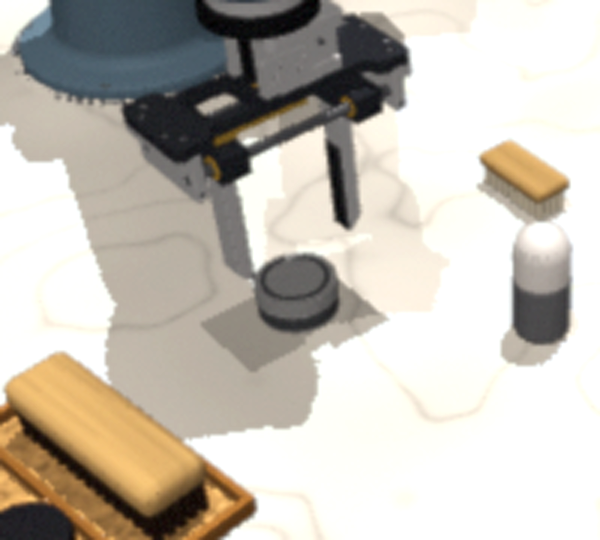

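The tin at crop (297,285) lies between the jaws. Down and grip on the lid.

Request:
drive_tool(commands=[[0, -1, -20, 0, 78], [0, -1, -38, 0, 78], [0, -1, -38, 0, 78], [0, -1, -38, 0, 50], [0, -1, -38, 0, 50], [0, -1, -38, 0, 50], [0, -1, 0, 0, 50], [0, -1, 55, 0, 50]], force=25)

```text
time_s: 22.05
eef_pos: [0.4206, -0.1066, 0.3083]
eef_rot: [-0.004, 1.0, 0.002, 0.001]
force: [0.8, -0.4, -1.1]
gripper_width: 0.0581
```

Request:
drive_tool(commands=[[21, -268, 10, 7, 50], [21, -268, 10, 7, 50], [21, -268, 10, 7, 50], [21, -268, 10, 7, 50], [21, -268, 10, 7, 50], [21, -268, 10, 7, 50], [21, -268, -20, 7, 50], [21, -268, -20, 7, 50]])

```text
time_s: 23.05
eef_pos: [0.4411, -0.3719, 0.2857]
eef_rot: [-0.007, 0.998, 0.064, -0.001]
force: [-1.1, -0.6, -0.7]
gripper_width: 0.0583
```

```bash
python3 - <<'E'
from h import *
f=optics.grab_frame("scene"); crop(f,50,150,250,330,3,"s11.png",1.5); print(robot.observe()["eef_pos"],robot.observe()["force"])
E
```

```text
[ 0.44155572 -0.37264754  0.28732882] [ 0.76903081 -0.61703724 -0.52254209]
```

View pics/s11.png

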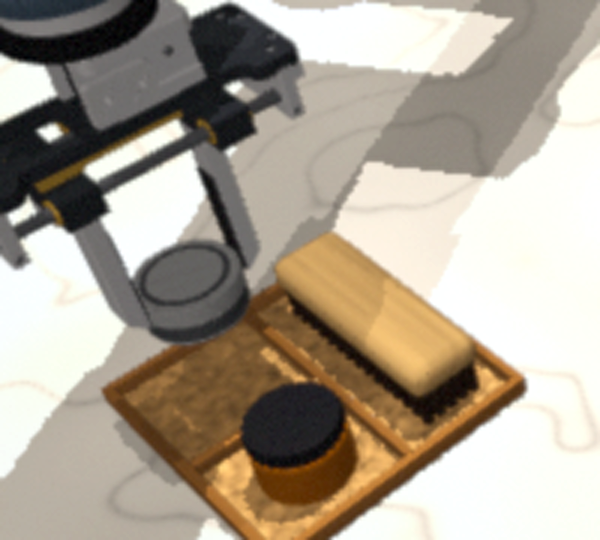

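The tin is level in the grip over the near square, with the jar and brush seated. Lower and release.

Request:
drive_tool(commands=[[1, -2, -35, 0, 50], [1, -2, -60, 0, 50], [1, -2, -67, 0, 50], [1, -2, -67, 0, 50], [1, -2, -67, 0, 70], [1, -2, -67, 0, 70], [1, -2, -10, 0, 72], [1, -2, 50, 0, 76]])

```text
time_s: 24.1
eef_pos: [0.4423, -0.3744, 0.3383]
eef_rot: [-0.006, 0.998, 0.063, -0.0]
force: [0.9, -0.5, 0.1]
gripper_width: 0.0756
```

Request:
drive_tool(commands=[[-60, 100, 60, 0, 76], [-60, 160, 60, 0, 76], [-60, 220, 60, 0, 76], [-60, 280, 60, 0, 76], [-60, 320, 60, 0, 76], [-60, 370, 60, 0, 76], [-60, 370, 60, 0, 76], [-60, 370, 60, 0, 76]])

```text
time_s: 25.1
eef_pos: [0.3821, -0.0034, 0.3987]
eef_rot: [-0.006, 0.998, 0.065, 0.0]
force: [-0.4, 0.1, 0.5]
gripper_width: 0.076
```

```bash
python3 - <<'E'
from h import *
f=optics.grab_frame("scene"); crop(f,70,60,450,345,2,"s12.png",1.5); print(robot.observe()["eef_pos"],robot.observe()["force"])
f=optics.grab_frame("top"); crop(f,140,100,520,300,2,"t12.png",1.7);crop(f,410,170,515,270,5,"t13.png",2); crop(f,140,175,210,275,5,"t14.png",2)
E
```

```text
[ 0.38225479 -0.00426913  0.39864089] [ 0.20777088 -0.66940697 -0.90616384]
```

View pics/s12.png

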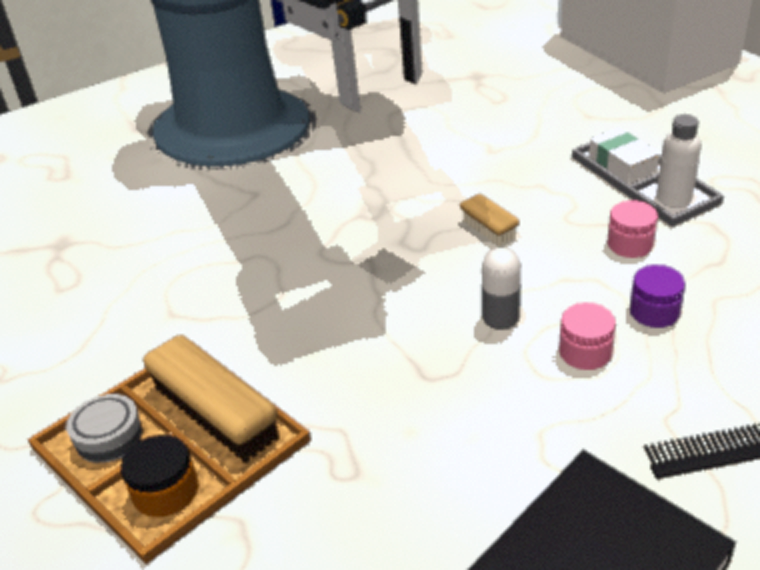

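View pics/t12.png

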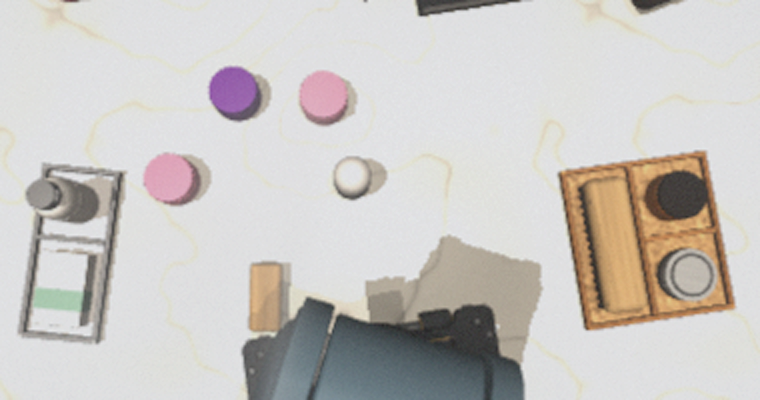

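View pics/t13.png

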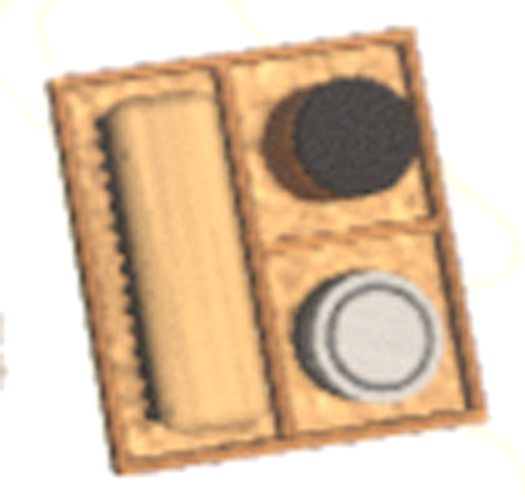

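View pics/t14.png

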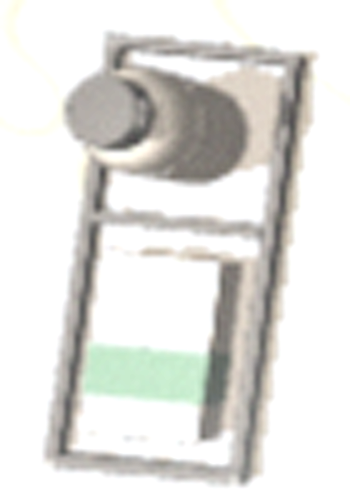

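```bash
python3 - <<'E'
from h import *
f=optics.grab_frame("top")
def loc(c,z,x0,y0,o,yaw):
    X=ray(f,((c[0]+.5)/5-.5+x0,(c[1]+.5)/5-.5+y0),z)[:2]-o; a=np.radians(yaw); return np.round(1000*np.array([[np.cos(a),np.sin(a)],[-np.sin(a),np.cos(a)]])@X,1)
s=(.4816,-.3307);w=(.4788,.3261)
S=lambda c,z:loc(c,z,410,170,s,7.1); W=lambda c,z:loc(c,z,140,175,w,-6.8)
print("brush",S((188,262),.044)); print("jar top",S((357,137),.049),"jar bottom rim est",S((317,149),.012)); print("tin",S((381,335),.032))
print("carton",W((153,346),.034)); print("cap",W((104,108),.116),"bottle shoulder/base right edge -23mm",W((246,128),.02))
E
```

```text
brush [-0.8 48.5]
jar top [ 43.3 -35. ] jar bottom rim est [ 41.7 -32.6]
tin [-45.8 -37. ]
carton [-40.   -1.9]
cap [56.6 -0.2] bottle shoulder/base right edge -23mm [ 60.  -24.1]
```

```bash
python3 -c "
from station import robot
print(robot.job_done())"
```

```text
the job is handed in; nothing more can be done
None
```

Both guest kits are made up and the job is handed in at about 25 s on the robot's clock. The hand-in gives no verdict. The arm was up and clear of everything.

The last top view gave these positions in the tray frames. All are within about 4 mm of the compartment centres, against the 16–18 mm allowed:

| Item | Compartment | Measured centre (x, y) mm | Target (x, y) mm |
|---|---|---|---|
| Shoe brush | long | (-1, 48) | (0, 45) |
| Polish tin | near square | (-46, -37) | (-45, -39) |
| Cream jar | far square | (43, -35) | (45, -39) |
| Soap carton | larger | (-40, -2) | (-40, 0) |
| Wash bottle | smaller | (57, 0) | (55, 0) |

- **Flatness:** all five look flat or upright in both views. I judged height and tilt only by eye.
- **Bystanders:** the nail brush, roll-on and the pink and purple look-alikes were still in place.
- **Disagreements:** the scene camera put heights about 4–7 mm lower than the top camera did, so I used the top view for positions. The tin measured 58 mm in the grip instead of its 60 mm lid, but it held and sat normally.

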